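# Weigh out baseplates against a tin on a balance

### The arm

A 6-joint arm with a two-finger parallel gripper is mounted at the origin on the work surface. World frame = base frame: x ahead of the robot, y to its left, z up, the work surface at z = 0. Lengths are in m, angles in rad, forces in N, time in s.
With the tool pointing down it reaches from about 0.35 to 0.725 m from the base axis. Payload 4.3 kg.
Tool frame: the origin (TCP) lies midway between the tips of the shut fingers; the grasp point (between the pads) lies 19 mm behind it; y points along the fingers, z is the direction in which the jaws open and shut, and the axes are right-handed (so a half turn about y gives the same grasp; the last joint's range is limited). The gripper opens to 85 mm and grips with 20 to 120 N. Pads are 22 mm wide; open, the fingers measure 114 mm over their backs; the gripper's body (76 mm by 85 mm) begins 54 mm behind the grasp point. The pads swing forward as they close: fully open they stand 13 mm farther back than shut.
Start: joints at [-1.39, 0.377, 0.081, 1.274, 0, 1.46], TCP at [0.165, -0.551, 0.193] pointing down, gripper open.
Joint ranges: [-2.72, 2.72], [-0.84, 1.66], [-1.02, 1.22], [-1.77, 2.12], [-1.37, 1.28], [-3.14, 3.14]. Speed limits (rad/s): [2.57, 2.57, 3.14, 3.14, 3.14, 3.14].

### API

Orientations are given as a unit quaternion [x, y, z, w].
In Python, from rig import r, claw, capture, find_in gives the robot as it stands. Calls block until the motion is done:
- r.goto(position, orientation): joint-space move of the TCP to a pose.
- r.movel(position, frame=None, max_speed=0.15, until_force=None): straight line of the TCP; frame=None keeps the orientation; max_speed is the mean speed in m/s. With until_force (N) it stops when the force on the tool has changed by that much, and returns True; else False.
- r.set_joints(angles): joint-space move.
- claw.move_gripper(opening, squeeze=None): finger opening in m; squeeze is the grip in N (None keeps the last); returns when the fingers have stopped.
- r.wait(seconds).
- r.solve_ik(position, orientation): joint angles nearest the present ones, or None.
- r.get_state(): the state.
- capture(name): name is "scene" or "top"; returns a dict with "image" (480x640x3 uint8, red, green, blue), "fx", "fy", "cx", "cy" (pixels), "position" and "orientation" of the camera in the world. Camera axes: x right, y down, z forward; pixel columns grow to the right and rows downward; lengths in m; the calibration is good to about 2 mm. A picture is of the moment at which its call begins. There is no depth.
A pose or a line that the arm cannot do raises r.IKError and nothing moves.
- r.hand_in(): hands the job in, once; it reports no verdict.
Trained networks look in the newest picture that a camera, given by its name, has taken for a name from the list of things; names that differ only in an ending like _2 or _b are one class to them, and where a whole thing is asked for, a point or a joint stands for the part that bears it (a point fixed in the world has none). Each returns a list of dicts, best first, with "p" (0 to 1); they miss things now and then, are a little off and sometimes report something else, mostly with a low value. They report only what shows in the picture. A call takes as long as a camera call. They do not tell look-alikes from the thing itself.
- find_in(name, camera): "position" ([x, y, z] in m, in world coordinates, good to about 4 mm: the middle of the surface that is visible of it).
The state is a dict: "t": time; "joint_positions": joint angles; "qvel": joint speeds; "effort": joint torques, N m; "ee_pos": TCP position; "ee_rot": TCP orientation; "force": force on the tool from outside, world axes, zero at the start; "moment": the same for the moment, N m; "finger_gap": finger opening in m.
Only numpy, scipy, OpenCV 4.12 (cv2) and the standard library are available. Lean on these libraries where they do the work, as an engineer would, in place of code of your own. Each camera call takes 0.05 s, during which the arm holds its last target.

### The job

Weigh out truck baseplates against the tin on the balance: take them from the sloping rack and lay each one flat on the empty rectangular pan, none on top of another, until the needle first comes to the long bar on the dial or passes it, and then add no more (the pan ends up outweighing the tin by less than one baseplate). Set them down gently, so that the pan is never driven onto its lower stop; the baseplates not needed stay in the rack, the tin stays standing on its pan, and nothing else on the bench is disturbed.

Things in the scene. Friction and masses are not known exactly. Their poses are not given: they have to be found in the camera images.
- rack_mid (a point): Middle of the sloping face of the plywood rack, 45 mm above the bench; axes x level uphill, y along the rack, z up. Rack 384 mm long (y); face 118 mm deep, rising away from the robot at 30 degrees. The baseplates lie side by side on it about 72 mm apart, rib out, x axes uphill, lower ends at a lip 9 mm high.
- plate1_c (a point): Truck baseplate 1 of five alike, plain cast aluminium, about 190 g (7 % more or less): a flat plate 84 (x) x 54 (y) x 10 mm with one upright rib on its middle, 50 (x) x 20 (y) x 32 mm, overall 42 mm high. The point is the centre, 21 mm above the underside, with z out of the rib side. Take it by the rib, whose sides face along y.
- plate2_c (a point): Baseplate 2, the same as baseplate 1.
- plate3_c (a point): Baseplate 3, the same as baseplate 1.
- plate4_c (a point): Baseplate 4, the same as baseplate 1.
- plate5_c (a point): Baseplate 5, the same as baseplate 1.
- pan_floor (a point): Middle of the floor of the empty weighing pan, the rectangular steel one beside the rack: 200 (x) x 150 (y) mm inside, rim 6 mm above the floor, z up. It stays level; its floor is 108 mm above the bench at the start and sinks by joint weigh_pan. Four baseplates fit flat, two by two (ribs along x, centres at about x +-46, y +-35 mm).
- weigh_pan (a joint): How far the weighing pan has sunk from its upper stop, m: 0 at that stop, 0.018 at balance, 0.012 more or less per baseplate of difference, 0.050 at the lower stop. Sprung (155 N/m) and damped, settles in about a second; it stays on the upper stop while more than one and a half baseplates short.
- needle (a joint): Turn of the black needle (50 mm) on the white dial, 58 mm radius, between the pans, rad, counter-clockwise from above: 25 rad per m of weigh_pan, so 0 at the start stop, 0.45 on the long thick bar (balance, towards the balance's +x). Thin ticks are 0.3 rad apart, one baseplate each.
- tin_pan_floor (a point): Middle of the top of the balance's other pan, a round steel disc of 120 mm diameter, 275 mm from the weighing pan's middle along -y of the balance. It rises as the weighing pan sinks.
- tin_c (a point): Centre of the closed steel tin of old hardware, 75 mm diameter, 74 mm high, standing on the round pan. Its weight is unknown: that of between one and four baseplates.
- jar_c (a point): Bystander: glass jar with hinged lid, 80 mm diameter, 105 mm high; its centre.
- wheel_c (a point): Bystander: clear skate wheel lying flat, 54 mm diameter, 32 mm high; its centre.
- skate_tool_c (a point): Bystander: black T-shaped skate tool lying flat, 115 x 70 mm, 14 mm high; its middle.
- bearing1: Bystander: steel bearing, 22 mm diameter, 7 mm high; origin under its centre.
- bearing2: Bystander: a second steel bearing like the first.
- spacer: Bystander: white nylon spacer tube standing up, 18 mm diameter, 25 mm high; origin under its centre.
Not all that is in view belongs to the job. What is shaped like the part that bears plate2_c but black is not meant.

How it is judged:
On the way:
1. a first baseplate lies flat on the weighing pan (((x of plate1_c in the frame of pan_floor between -0.095 and 0.095 m and y of plate1_c in the frame of pan_floor between -0.07 and 0.07 m and z of plate1_c in the frame of pan_floor between 0.012 and 0.03 m and angle between plate1_c's own z axis and vertical below 0.15 rad) or (x of plate2_c in the frame of pan_floor between -0.095 and 0.095 m and y of plate2_c in the frame of pan_floor between -0.07 and 0.07 m and z of plate2_c in the frame of pan_floor between 0.012 and 0.03 m and angle between plate2_c's own z axis and vertical below 0.15 rad) or (x of plate3_c in the frame of pan_floor between -0.095 and 0.095 m and y of plate3_c in the frame of pan_floor between -0.07 and 0.07 m and z of plate3_c in the frame of pan_floor between 0.012 and 0.03 m and angle between plate3_c's own z axis and vertical below 0.15 rad) or (x of plate4_c in the frame of pan_floor between -0.095 and 0.095 m and y of plate4_c in the frame of pan_floor between -0.07 and 0.07 m and z of plate4_c in the frame of pan_floor between 0.012 and 0.03 m and angle between plate4_c's own z axis and vertical below 0.15 rad) or (x of plate5_c in the frame of pan_floor between -0.095 and 0.095 m and y of plate5_c in the frame of pan_floor between -0.07 and 0.07 m and z of plate5_c in the frame of pan_floor between 0.012 and 0.03 m and angle between plate5_c's own z axis and vertical below 0.15 rad))), for 0.2 s.
At the end, for the whole second after the job is handed in: Weighing pan at rest, sunk 16.5 to 32.5 mm from its upper stop (balance at 18, a baseplate about 12). Every baseplate lies flat (0.15 rad) on the floor of the weighing pan inside its rim, or is in the rack. The tin stands upright on its round pan within 35 mm of the middle (value of joint weigh_pan between 0.0165 and 0.0325 m and velocity of joint weigh_pan between -0.005 and 0.005 m/s and horizontal distance between tin_c and tin_pan_floor below 0.035 m and angle between tin_c's own z axis and vertical below 0.1 rad and ((x of plate1_c in the frame of pan_floor between -0.095 and 0.095 m and y of plate1_c in the frame of pan_floor between -0.07 and 0.07 m and z of plate1_c in the frame of pan_floor between 0.012 and 0.03 m and angle between plate1_c's own z axis and vertical below 0.15 rad) or (x of plate1_c in the frame of rack_mid between -0.06 and 0.05 m and y of plate1_c in the frame of rack_mid between -0.2 and 0.2 m and z of plate1_c in the frame of rack_mid between -0.02 and 0.05 m)) and ((x of plate2_c in the frame of pan_floor between -0.095 and 0.095 m and y of plate2_c in the frame of pan_floor between -0.07 and 0.07 m and z of plate2_c in the frame of pan_floor between 0.012 and 0.03 m and angle between plate2_c's own z axis and vertical below 0.15 rad) or (x of plate2_c in the frame of rack_mid between -0.06 and 0.05 m and y of plate2_c in the frame of rack_mid between -0.2 and 0.2 m and z of plate2_c in the frame of rack_mid between -0.02 and 0.05 m)) and ((x of plate3_c in the frame of pan_floor between -0.095 and 0.095 m and y of plate3_c in the frame of pan_floor between -0.07 and 0.07 m and z of plate3_c in the frame of pan_floor between 0.012 and 0.03 m and angle between plate3_c's own z axis and vertical below 0.15 rad) or (x of plate3_c in the frame of rack_mid between -0.06 and 0.05 m and y of plate3_c in the frame of rack_mid between -0.2 and 0.2 m and z of plate3_c in the frame of rack_mid between -0.02 and 0.05 m)) and ((x of plate4_c in the frame of pan_floor between -0.095 and 0.095 m and y of plate4_c in the frame of pan_floor between -0.07 and 0.07 m and z of plate4_c in the frame of pan_floor between 0.012 and 0.03 m and angle between plate4_c's own z axis and vertical below 0.15 rad) or (x of plate4_c in the frame of rack_mid between -0.06 and 0.05 m and y of plate4_c in the frame of rack_mid between -0.2 and 0.2 m and z of plate4_c in the frame of rack_mid between -0.02 and 0.05 m)) and ((x of plate5_c in the frame of pan_floor between -0.095 and 0.095 m and y of plate5_c in the frame of pan_floor between -0.07 and 0.07 m and z of plate5_c in the frame of pan_floor between 0.012 and 0.03 m and angle between plate5_c's own z axis and vertical below 0.15 rad) or (x of plate5_c in the frame of rack_mid between -0.06 and 0.05 m and y of plate5_c in the frame of rack_mid between -0.2 and 0.2 m and z of plate5_c in the frame of rack_mid between -0.02 and 0.05 m))); the robot touches nothing.
It fails at once if the weighing pan is driven onto its lower stop (sunk more than 47 mm) (value of joint weigh_pan above 0.047 m).
It fails at once if a bystander on the bench (jar, wheel, skate tool, bearings, spacer) is shifted by more than 50 mm (distance of any of jar_c, wheel_c, skate_tool_c, bearing1, bearing2, spacer from where it was at the start of the episode above 0.05 m).
It also fails if it takes over 72 s, if anything falls off the work surface, if the arm or the gripper's body presses on something with over 40 N, if the wrist force passes 120 N, or if a joint passes its speed limit or range.

## Working session

There is one attempt and no reset: what is moved stays moved. The work goes in short steps, each a Python script; the robot and the scene stay as the last script left them, time stands still between calls to the robot, and variables do not carry over. Pictures are saved under pics/ and viewed, and the job is handed in when it is done.

```bash
ls; mkdir -p pics; python3 - <<'E'
from rig import r,claw,capture,find_in
import cv2
for n in ("scene","top"):
    c=capture(n); cv2.imwrite(f"pics/{n}0.png",c["image"][:,:,::-1])
    print(n,c["fx"],c["fy"],c["cx"],c["cy"],c["position"],c["orientation"])
    for k in ["plate1_c","pan_floor","tin_c","tin_pan_floor","needle","jar_c","weigh_pan"]:
        try: print(k,[(round(d["p"],2),[round(float(x),3) for x in d["position"]]) for d in find_in(k,n)])
        except Exception as e: print(k,e)
s=r.get_state();print(s)
E
```

```text
pics
scene 443.35271506238627 443.35271506238627 320.97073120227526 243.7044492269154 [1.12747166 0.39590969 0.73555151] [ 0.4300439   0.80012111 -0.37015017 -0.19456953]
plate1_c [(0.58, [0.605, 0.142, 0.071]), (0.32, [0.621, 0.303, 0.045])]
pan_floor [(0.62, [0.504, -0.143, 0.111])]
tin_c [(0.82, [0.525, -0.403, 0.124]), (0.16, [0.773, 0.04, 0.011])]
tin_pan_floor [(0.92, [0.542, -0.408, 0.074]), (0.21, [0.508, -0.145, 0.109])]
needle [(0.36, [0.777, 0.039, 0.006])]
jar_c [(0.58, [0.785, 0.148, 0.096])]
weigh_pan [(0.82, [0.51, -0.148, 0.107]), (0.19, [0.597, 0.205, 0.069])]
top 543.1498183515064 543.1498183515064 320.8703656665499 253.53467722490106 [0.26584282 0.00795072 1.50546242] [-0.69860878  0.71102133 -0.05813516  0.05490669]
plate1_c [(0.69, [0.498, -0.4, 0.075]), (0.61, [0.589, 0.131, 0.066])]
pan_floor [(0.63, [0.492, -0.145, 0.109])]
tin_c [(0.87, [0.509, -0.412, 0.144])]
tin_pan_floor [(0.97, [0.498, -0.399, 0.073])]
needle [(0.55, [0.512, -0.298, 0.099])]
jar_c [(0.73, [0.751, 0.138, 0.105])]
weigh_pan [(0.94, [0.497, -0.146, 0.104]), (0.16, [0.599, 0.276, 0.056])]
{'t': 0.8, 'joint_positions': array([-1.39027546e+00,  3.77261568e-01,  8.10553776e-02,  1.27438876e+00,
        1.42468374e-05,  1.46051798e+00]), 'qvel': array([ 2.65297677e-04,  1.95744837e-03,  5.14539147e-04, -1.52430174e-04,
        6.25856769e-05,  9.59666890e-04]), 'effort': array([ 9.42164334e-04, -4.63457251e+01,  2.70142436e+01, -1.32749346e-04,
        4.49203094e-05,  1.13825472e-06]), 'ee_pos': array([ 0.1648994 , -0.55092883,  0.19317283]), 'ee_rot': array([ 0.10244363, -0.69957447,  0.69971643, -0.1024587 ]), 'force': array([-0.74835218,  0.14193842, -0.9808645 ]), 'moment': array([ 0.01318571, -0.02651984,  0.03371999]), 'finger_gap': 0.08522586970802783}
```

View pics/scene0.png

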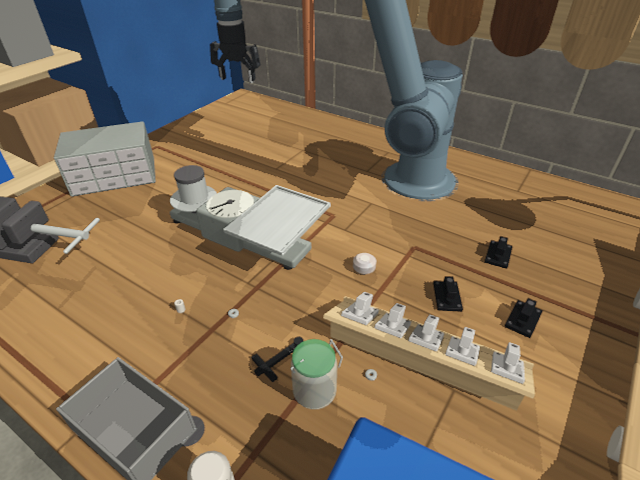

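View pics/top0.png

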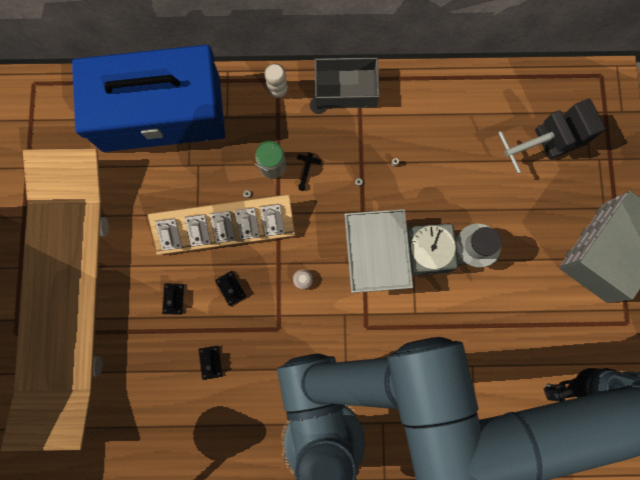

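Silver plates lie in the rack (top px ≈ (169,232), (198,228), (222,225), (248,222), (274,219)). The black look-alikes on the bench are at (173,298), (232,288) and (210,362), so I leave those out. Next, close crops.

```bash
python3 - <<'E'
import cv2
t=cv2.imread("pics/top0.png");s=cv2.imread("pics/scene0.png")
cv2.imwrite("pics/c1.png",cv2.resize(t[185:265,140:300],None,fx=5,fy=5,interpolation=cv2.INTER_CUBIC))
cv2.imwrite("pics/c2.png",cv2.resize(t[200:300,335:505],None,fx=4.7,fy=4.7,interpolation=cv2.INTER_CUBIC))
cv2.imwrite("pics/c3.png",cv2.resize(s[280:410,315:545],None,fx=3.4,fy=3.4,interpolation=cv2.INTER_CUBIC))
E
```

```text
(no output)
```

View pics/c1.png

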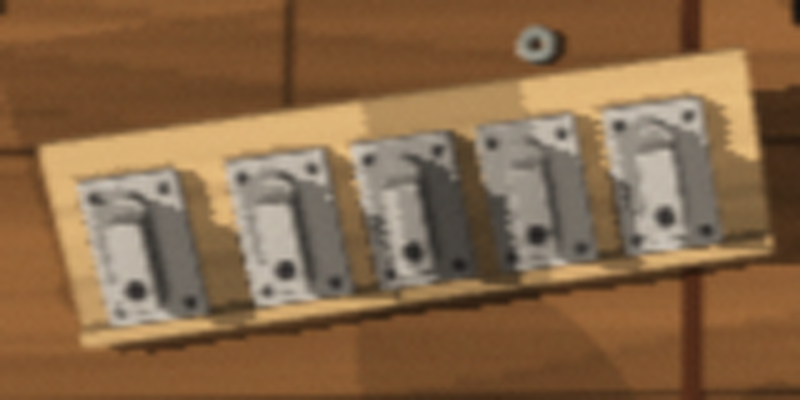

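View pics/c2.png

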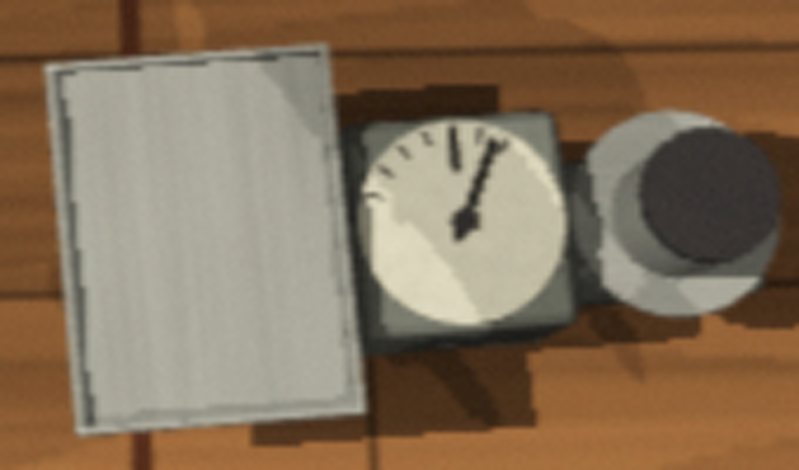

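View pics/c3.png

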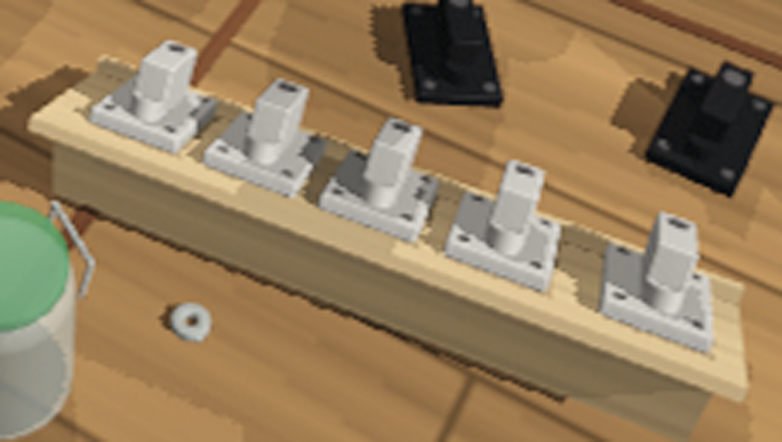

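```bash
cat > h.py <<'E'
import numpy as np
from scipy.spatial.transform import Rotation as R
from scipy.optimize import least_squares
CAM={"scene":(443.3527,320.9707,243.7044,[1.12747166,0.39590969,0.73555151],[0.4300439,0.80012111,-0.37015017,-0.19456953]),
"top":(543.1498,320.8704,253.5347,[0.26584282,0.00795072,1.50546242],[-0.69860878,0.71102133,-0.05813516,0.05490669])}
def proj(P,n):
    f,cx,cy,p,q=CAM[n]; X=R.from_quat(q).inv().apply(np.atleast_2d(P)-p)
    return X[:,:2]/X[:,2:]*f+[cx,cy]
def ray(uv,n,z):
    f,cx,cy,p,q=CAM[n]; uv=np.atleast_2d(uv)
    d=R.from_quat(q).apply(np.c_[(uv-[cx,cy])/f,np.ones(len(uv))])
    return np.array(p)+d*((z-p[2])/d[:,2:])
E
cat > fit.py <<'E'
from h import *
A=lambda *a:np.array(a,float)
top=[A((78,183),(175,170),(207,315),(112,326)),A((228,160),(325,149),(352,295),(258,306)),A((352,144),(452,132),(475,277),(388,290)),A((477,126),(577,114),(597,260),(510,270)),A((603,108),(700,97),(720,243),(628,254))]
top=[t/5+[140,185] for t in top]
sc=[A((603,296),(708,338)),A((448,242),(545,277)),A((322,193),(415,228)),A((206,148),(295,183)),A((92,108),(172,138))]
sc=[s[::-1]/3.4+[315,280] for s in sc]  # -> +y corner first
rt=A((40,147),(745,52))/5+[140,185]
rs=A((745,388),(30,125))/3.4+[315,280]
L=A((42,27,10),(42,-27,10),(-42,-27,10),(-42,27,10))/1e3
S=R.from_euler('y',-30,degrees=True)  # x uphill
def rackR(y): return R.from_euler('z',y)
def plate(p,i):
    Rr=rackR(p[2]); o=np.array([p[0],p[1],.045])
    # in face coords
    return Rr*S, o+(Rr*S).apply([p[3],p[4+i],0]), p[9+i]
def res(p):
    e=[]
    for i in range(5):
        Rf,c,w=plate(p,i); W=c+(Rf*R.from_euler('z',w)).apply(L)
        e+=[(proj(W,"top")-top[i]).ravel(),(proj(W[:2],"scene")-sc[i]).ravel()]
    Rr=rackR(p[2])*S;o=np.array([p[0],p[1],.045])
    K=o+Rr.apply([[.059,.192,0],[.059,-.192,0]])
    e+=[(proj(K,"top")-rt).ravel()]
    e+=[p[9:14]*30]
    return np.concatenate(e)
p0=np.r_[.6,.2,.1,0,.144,.072,0,-.072,-.144,np.zeros(5)]
s=least_squares(res,p0,loss='soft_l1');p=s.x
if __name__=="__main__":
    print(np.round(p,4)); print(np.round(s.fun.reshape(-1)[:60].reshape(5,12),1),np.round(s.fun[60:],1))
    for i in range(5): print(np.round(plate(p,i)[1],4))
    pc=A((45,65),(327,44),(367,412),(80,435))/4.7+[335,200]
    W=ray(pc,"top",.114);print(W.round(4),W.mean(0)); print(proj(W,"scene").round(0))
    d=W[0]+W[1]-W[2]-W[3];print("panyaw",np.arctan2(d[1],d[0]));d=W[0]+W[3]-W[1]-W[2];print(np.arctan2(-d[0],d[1]))
E
python3 fit.py
```

```text
[ 5.847e-01  2.670e-01  1.240e-01 -2.700e-03  1.480e-01  6.790e-02
 -8.000e-04 -6.820e-02 -1.373e-01 -1.600e-03  2.000e-04  6.800e-03
  6.200e-03 -5.500e-03]
[[-0.5 -0.   0.1 -0.2  0.3 -0.2 -0.3  0.3  0.5  0.1 -1.5  0.2]
 [-0.9  0.5 -0.4 -0.   0.3 -0.2 -0.5  0.3  0.3  0.1 -1.8 -1. ]
 [-0.4  0.3 -0.6 -0.2  0.5 -0.2 -1.5  0.1 -0.   0.1 -1.5 -0.3]
 [-0.6  0.5 -0.8  0.   0.4 -0.1 -1.6  0.7 -0.6  0.  -1.7  0.2]
 [-0.3  0.4  0.1  0.   0.4 -0.1 -0.6  0.3  0.7  0.3 -1.5 -0.5]] [-0.1  0.   0.1 -0.4 -0.   0.   0.2  0.2 -0.2]
[0.5641 0.4136 0.0437]
[0.574  0.3341 0.0437]
[0.5825 0.266  0.0437]
[0.5908 0.199  0.0437]
[0.5993 0.1305 0.0437]
[[ 0.5949 -0.0646  0.114 ]
 [ 0.6043 -0.2227  0.114 ]
 [ 0.3974 -0.2358  0.114 ]
 [ 0.3876 -0.0785  0.114 ]] [ 0.49605563 -0.15042215  0.114     ]
[[281. 252.]
 [223. 229.]
 [275. 185.]
 [329. 203.]]
panyaw 0.06530939934564524
0.060710339084320754
```

```bash
cat >> h.py <<'E'
def quat(y,z):
    x=np.cross(y,z); return R.from_matrix(np.c_[x,y,z])
E
cat > job.py <<'E'
from h import *
import fit
PAN=np.array([.496,-.1504,.108]); PY=.063
Rp=R.from_euler('z',PY)
SL=[(.046,-.035),(-.046,-.035),(.046,.035),(-.046,.035)]
def grasp(i,up=0.,s=1,lz=.013):
    Rf,c,w=fit.plate(fit.p,i); Rw=Rf
    n=Rw.apply([0,0,1]); q=quat(-n,s*Rw.apply([0,1,0]))
    return c+n*(lz+up), q.as_quat()
def place(k,up=0.,s=1,lz=.013):
    q=quat(np.array([0,0,-1.]),s*Rp.apply([0,1,0]))
    return PAN+Rp.apply([*SL[k],0])+[0,0,lz+up], q.as_quat()
E
python3 - <<'E'
from job import *
from rig import r,capture
import cv2
for s in (1,-1):
    for i in range(5):
        for up in (0,.07): 
            j=r.solve_ik(*grasp(i,up,s)); print("g",s,i,up,None if j is None else np.round(j,2))
    for k in range(4):
        for up in (-.03,.09): 
            j=r.solve_ik(*place(k,up,s)); print("p",s,k,up,None if j is None else np.round(j,2))
im=cv2.imread("pics/scene0.png"); t=cv2.imread("pics/top0.png")
B=np.array([[42,27,0],[42,-27,0],[-42,-27,0],[-42,27,0]])/1e3
Rb=np.array([[25,10,0],[25,-10,0],[-25,-10,0],[-25,10,0]])/1e3
out=[]
for img,n,cr in((im,"scene",(150,410,200,560)),(t,"top",(180,310,140,505))):
    sc=3 if n=="top" else 2
    b=cv2.resize(img,None,fx=sc,fy=sc)
    def poly(W,c): cv2.polylines(b,[np.int32(np.round(proj(W,n)*sc))],True,c,1)
    for i in range(5):
        Rf,c,w=fit.plate(fit.p,i)
        poly(c+Rf.apply(B+[0,0,.01]),(0,0,255)); poly(c+Rf.apply(Rb+[0,0,.042]),(0,255,0))
    Q=np.array([[.1,.075,.006],[.1,-.075,.006],[-.1,-.075,.006],[-.1,.075,.006]])
    poly(PAN+Rp.apply(Q),(255,0,255))
    y0,y1,x0,x1=[v*sc for v in cr]; o=b[y0:y1,x0:x1]
    o=cv2.resize(o,None,fx=min(1,790/o.shape[1]),fy=min(1,790/o.shape[1])); cv2.imwrite(f"pics/ov_{n}.png",o)
E
```

```text
g 1 0 0 [ 0.68  0.37 -0.49  0.25 -0.27  0.49]
g 1 0 0.07 [ 0.71  0.25 -0.48  0.4  -0.28  0.53]
g 1 1 0 [ 0.54  0.29 -0.62  0.18 -0.2   0.37]
g 1 1 0.07 [ 0.57  0.15 -0.6   0.33 -0.22  0.4 ]
g 1 2 0 [ 0.41  0.23 -0.71  0.13 -0.14  0.25]
g 1 2 0.07 [ 0.43  0.09 -0.69  0.29 -0.15  0.27]
g 1 3 0 [ 0.26  0.19 -0.77  0.09 -0.07  0.12]
g 1 3 0.07 [ 0.28  0.04 -0.75  0.27 -0.08  0.13]
g 1 4 0 [ 0.11  0.16 -0.8   0.08  0.01 -0.02]
g 1 4 0.07 [ 0.1   0.   -0.78  0.26  0.01 -0.02]
p 1 0 -0.03 [-0.43  0.42 -0.12  1.03  0.   -0.5 ]
p 1 0 0.09 [-0.43  0.37  0.12  1.32  0.   -0.5 ]
p 1 1 -0.03 [-0.52  0.27 -0.35  0.96  0.   -0.59]
p 1 1 0.09 [-0.52  0.2  -0.12  1.26  0.   -0.59]
p 1 2 -0.03 [-0.32  0.38 -0.19  1.01  0.   -0.38]
p 1 2 0.09 [-0.32  0.32  0.05  1.3   0.   -0.38]
p 1 3 -0.03 [-0.4   0.22 -0.42  0.94  0.   -0.46]
p 1 3 0.09 [-0.4   0.15 -0.18  1.24  0.   -0.46]
g -1 0 0 [ 0.68  0.37 -0.49  0.25 -0.27 -2.65]
g -1 0 0.07 [ 0.71  0.25 -0.48  0.4  -0.28 -2.62]
g -1 1 0 [ 0.54  0.29 -0.62  0.18 -0.2  -2.77]
g -1 1 0.07 [ 0.57  0.15 -0.6   0.33 -0.22 -2.75]
g -1 2 0 [ 0.41  0.23 -0.71  0.13 -0.14 -2.89]
g -1 2 0.07 [ 0.43  0.09 -0.69  0.29 -0.15 -2.87]
g -1 3 0 [ 0.26  0.19 -0.77  0.09 -0.07 -3.02]
g -1 3 0.07 [ 0.28  0.04 -0.75  0.27 -0.08 -3.01]
g -1 4 0 [ 0.11  0.16 -0.8   0.08  0.01  3.13]
g -1 4 0.07 [ 0.1   0.   -0.78  0.26  0.01  3.12]
p -1 0 -0.03 [-0.43  0.42 -0.12  1.03  0.    2.64]
p -1 0 0.09 [-0.43  0.37  0.12  1.32  0.    2.64]
p -1 1 -0.03 [-0.52  0.27 -0.35  0.96  0.    2.55]
p -1 1 0.09 [-0.52  0.2  -0.12  1.26  0.    2.55]
p -1 2 -0.03 [-0.32  0.38 -0.19  1.01  0.    2.76]
p -1 2 0.09 [-0.32  0.32  0.05  1.3   0.    2.76]
p -1 3 -0.03 [-0.4   0.22 -0.42  0.94  0.    2.68]
p -1 3 0.09 [-0.4   0.15 -0.18  1.24  0.    2.68]
```

View pics/ov_scene.png

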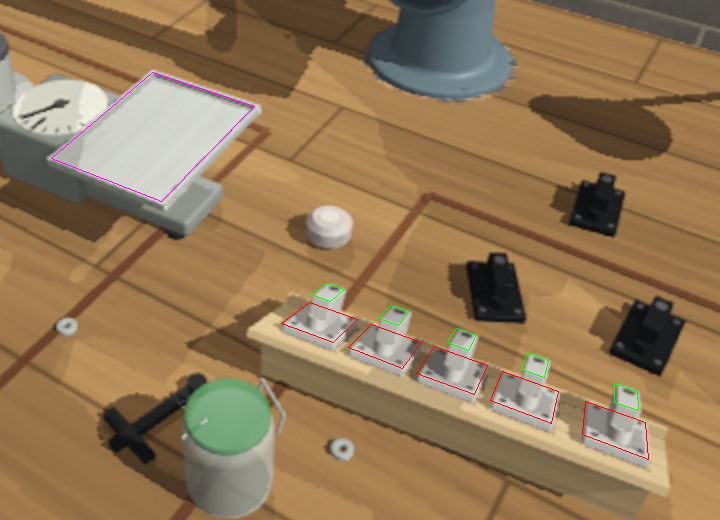

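View pics/ov_top.png

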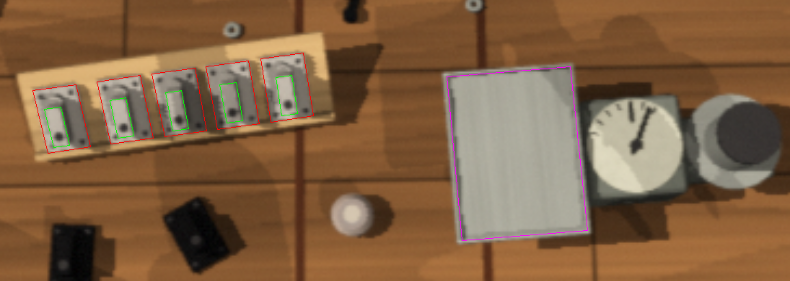

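Overlay check: the model outlines (rack plates, rib tops, pan) match in both views. I'll start with the rightmost silver plate (top px (274,219)).

```bash
python3 - <<'E'
from job import *
from rig import r,claw,capture
import cv2
T=lambda m:print(m,round(r.get_state()["t"],2))
p=r.get_state()["ee_pos"]
r.movel(list(p[:2]*.9)+[.33],max_speed=.3);T("up")
r.goto(*grasp(4,.09));T("pre")
claw.move_gripper(.046,60);T("grip")
pos,q=grasp(4,0)
print(r.movel(pos,max_speed=.12,until_force=6));T("down")
s=r.get_state();print(s["ee_pos"]-pos,s["force"],s["finger_gap"])
for n in("scene","top"):
    cv2.imwrite(f"pics/g_{n}.png",capture(n)["image"][:,:,::-1])
b=cv2.imread("pics/g_scene.png")[230:400,250:480];cv2.imwrite("pics/gc.png",cv2.resize(b,None,fx=3.4,fy=3.4))
E
```

```text
up 1.44
pre 4.08
grip 4.56
False
down 5.46
[1.09626635e-04 4.49389156e-05 4.08882236e-04] [0.75529168 0.19284013 0.24166613] 0.046036491814912116
```

View pics/gc.png

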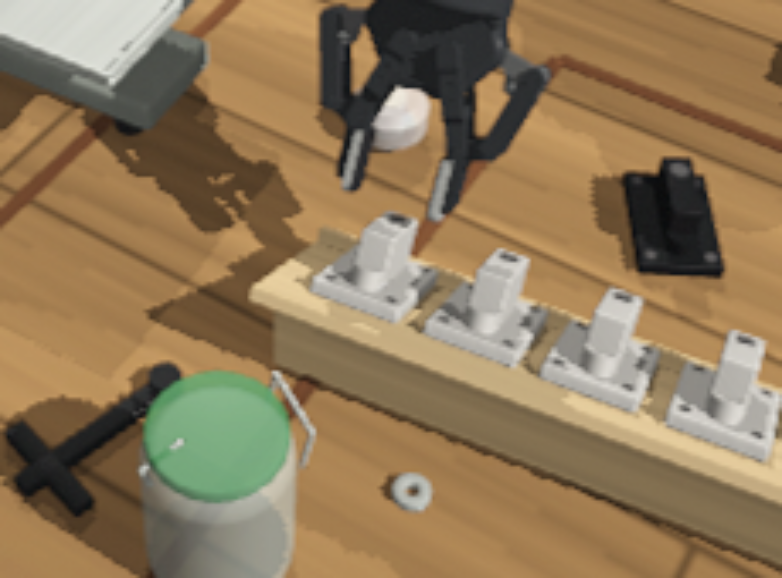

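```bash
python3 - <<'E'
from job import *
from rig import r,capture
import cv2
s=r.get_state();print(s["t"],s["ee_pos"],R.from_quat(s["ee_rot"]).as_matrix().round(2),proj(s["ee_pos"],"scene"),proj(s["ee_pos"],"top"),s["joint_positions"].round(2))
print(grasp(4)[0], grasp(4,.09)[0])
c=capture("scene");print(c["position"],c["orientation"])
b=c["image"][:,:,::-1];cv2.imwrite("pics/s2.png",b[200:400,250:520].repeat(2,0).repeat(2,1))
c=capture("top");b=c["image"][:,:,::-1];cv2.imwrite("pics/t2.png",b[160:320,140:440].repeat(2,0).repeat(2,1))
E
```

```text
5.5583 [0.59329573 0.12977642 0.055898  ] [[ 0.86  0.5  -0.12]
 [ 0.11  0.06  0.99]
 [ 0.5  -0.87 -0.  ]] [[360.4760432  308.79845219]] [[272.42817797 220.52771102]] [ 0.11  0.16 -0.8   0.08  0.01 -0.02]
[0.59289458 0.12969659 0.05491758] [0.54824004 0.12413132 0.13285987]
[1.12747166 0.39590969 0.73555151] [ 0.4300439   0.80012111 -0.37015017 -0.19456953]
```

View pics/s2.png

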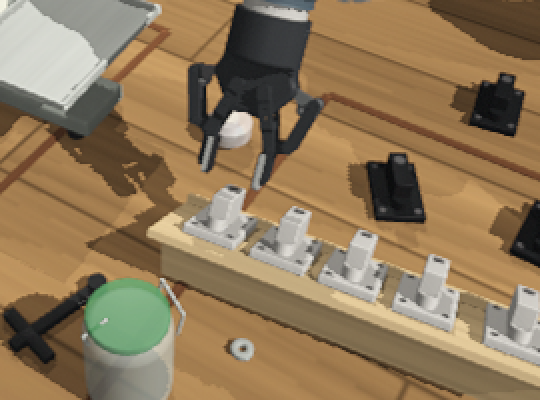

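View pics/t2.png

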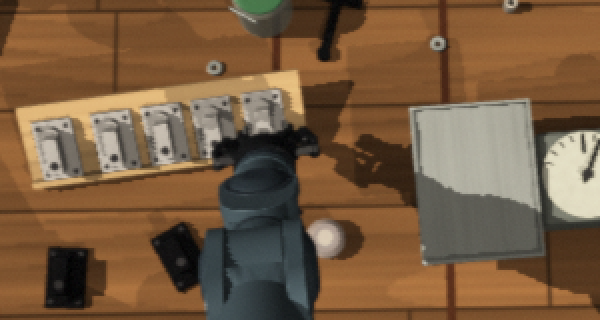

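```bash
python3 - <<'E'
from job import *
from rig import r
s=r.get_state();M=R.from_quat(s["ee_rot"]).as_matrix()
for d in (0,.01,.02,.03,.04):
  print(d,[proj(s["ee_pos"]-d*M[:,1]+k*.028*M[:,2],"scene").round(1) for k in(-1,1)],proj(s["ee_pos"]-d*M[:,1],"top").round())
E
```

```text
0 [array([[347.7, 304.2]]), array([[373.5, 313.5]])] [[272. 221.]]
0.01 [array([[348.9, 299.6]]), array([[374.7, 308.9]])] [[272. 222.]]
0.02 [array([[350. , 295.1]]), array([[376. , 304.3]])] [[272. 223.]]
0.03 [array([[351.2, 290.5]]), array([[377.2, 299.6]])] [[272. 224.]]
0.04 [array([[352.3, 285.9]]), array([[378.5, 295. ]])] [[272. 225.]]
```

```bash
python3 - <<'E'
from job import *
import cv2
P=np.array([.165,-.551,.193]);z=R.from_quat([0.10244363,-0.69957447,0.69971643,-0.1024587]).as_matrix()
print(z.round(2))
for d in(0,.013,.03,.05): print(d,[proj(P-d*z[:,1]+k*.0495*z[:,2],"scene").round(1) for k in(-1,1)])
b=cv2.imread("pics/scene0.png")[0:110,180:300];cv2.imwrite("pics/s0c.png",cv2.resize(b,None,fx=5,fy=5))
E
```

```text
[[-0.96  0.    0.29]
 [-0.29 -0.   -0.96]
 [ 0.   -1.    0.  ]]
0 [array([[254.2,  99.4]]), array([[224.7,  95.8]])]
0.013 [array([[253.8,  95.2]]), array([[224.1,  91.7]])]
0.03 [array([[253.2,  89.6]]), array([[223.3,  86.2]])]
0.05 [array([[252.4,  83. ]]), array([[222.3,  79.6]])]
```

View pics/s0c.png

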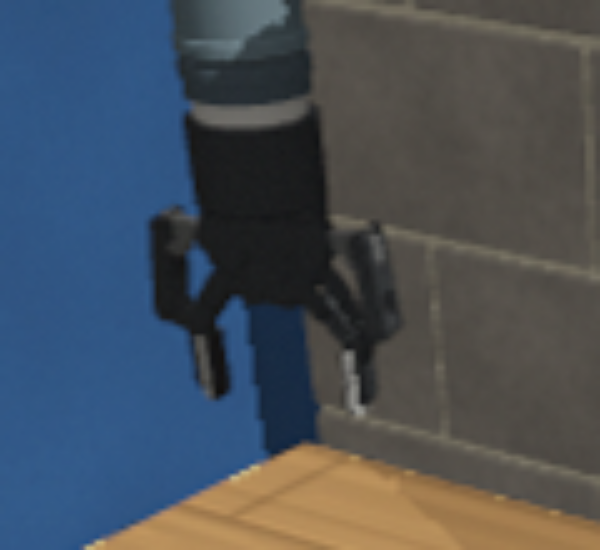

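Seen tips lie about 40 mm behind the reported TCP, both here and in the start picture. I'll advance with a force guard and look again.

```bash
python3 - <<'E'
from job import *
from rig import r,claw,capture
import cv2
pos,q=grasp(4,-.028)
print(r.movel(pos,max_speed=.06,until_force=4))
s=r.get_state();print(s["t"],s["ee_pos"]-pos,s["force"],s["finger_gap"])
c=capture("scene")["image"][:,:,::-1];t=capture("top")["image"][:,:,::-1]
cv2.imwrite("pics/s3.png",cv2.resize(c[250:350,310:430],None,fx=6,fy=6,interpolation=cv2.INTER_CUBIC))
E
```

```text
False
6.275 [-3.26172810e-04 -3.50030317e-05 -6.59797952e-04] [-0.01485992 -0.27180573  0.10132829] 0.0458549116542991
```

View pics/s3.png

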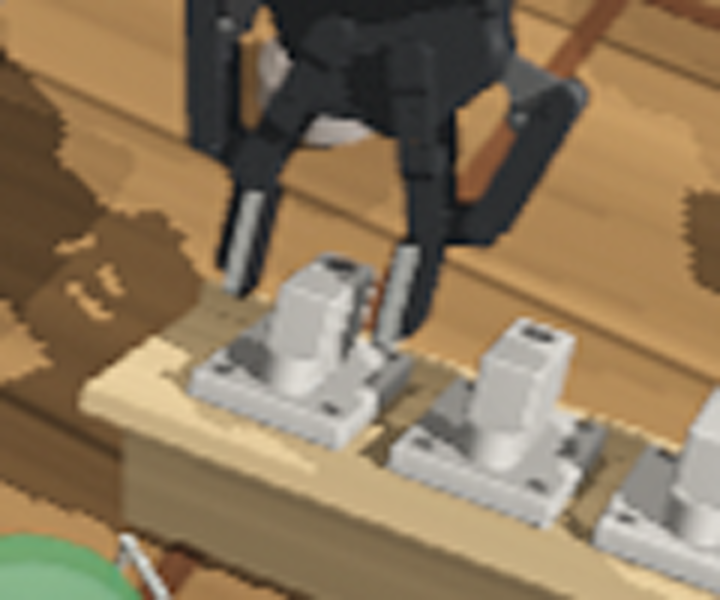

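```bash
python3 - <<'E'
from job import *
from rig import r
s=r.get_state();M=R.from_quat(s["ee_rot"]).as_matrix();p=s["ee_pos"]
f=lambda o:[proj(p+o+k*.028*M[:,2],"scene").round(1).tolist() for k in(-1,1)]
print("obs 350,298.7 375.8,306.7")
for d in(.037,.040,.043,.046):print("tool",d,f(-d*M[:,1]))
for z in(.025,.03,.037):
  for sw in (0,.006,.012):print("z",z,sw,f(-sw*M[:,1]+[0,0,z]))
E
```

```text
obs 350,298.7 375.8,306.7
tool 0.037 [[[348.8, 300.3]], [[374.6, 309.6]]]
tool 0.04 [[[349.1, 298.9]], [[375.0, 308.2]]]
tool 0.043 [[[349.5, 297.5]], [[375.4, 306.8]]]
tool 0.046 [[[349.8, 296.2]], [[375.7, 305.4]]]
z 0.025 0 [[[345.0, 308.8]], [[370.9, 318.4]]]
z 0.025 0.006 [[[345.6, 306.1]], [[371.7, 315.6]]]
z 0.025 0.012 [[[346.3, 303.3]], [[372.4, 312.8]]]
z 0.03 0 [[[345.0, 307.1]], [[371.1, 316.7]]]
z 0.03 0.006 [[[345.7, 304.4]], [[371.9, 313.9]]]
z 0.03 0.012 [[[346.4, 301.6]], [[372.6, 311.1]]]
z 0.037 0 [[[345.1, 304.8]], [[371.3, 314.4]]]
z 0.037 0.006 [[[345.8, 302.0]], [[372.1, 311.6]]]
z 0.037 0.012 [[[346.5, 299.3]], [[372.8, 308.7]]]
```

```bash
sed -i 's/lz=.013/lz=-.022/' job.py; python3 - <<'E'
from job import *
from rig import r,claw,capture
import cv2
T=lambda m:print(m,round(r.get_state()["t"],2))
pos,q=grasp(4,0)
print(r.movel(pos,max_speed=.05,until_force=4))
claw.move_gripper(.0,60);T("closed")
s=r.get_state();print(s["finger_gap"],s["force"])
r.movel(grasp(4,.08)[0],max_speed=.15);T("lift")
s=r.get_state();print(s["finger_gap"],s["force"])
c=capture("scene")["image"][:,:,::-1];T("")
cv2.imwrite("pics/s4.png",cv2.resize(c[200:360,260:500],None,fx=3.3,fy=3.3,interpolation=cv2.INTER_CUBIC))
E
```

```text
False
closed 7.02
0.018632901981834097 [-4.31075072  0.43659225  4.1334915 ]
lift 7.7
0.018650491001997983 [-0.6371577  -0.65668739 -2.14942847]
 7.75
```

View pics/s4.png

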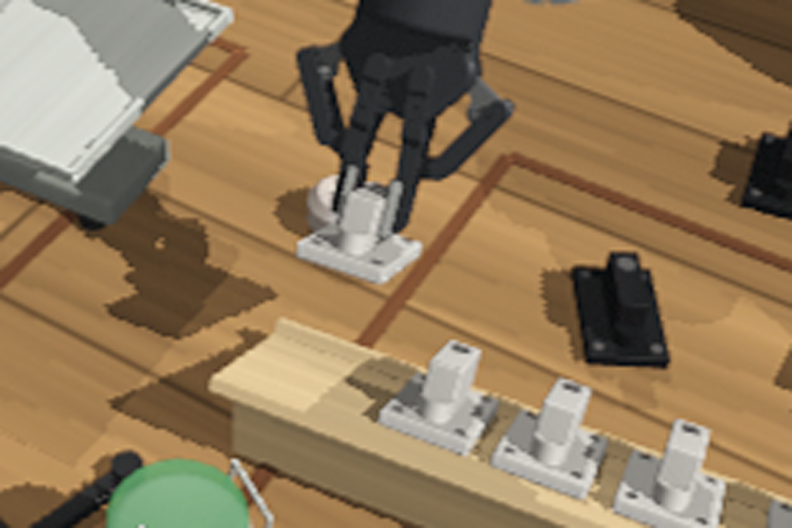

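```bash
cat >> job.py <<'E'
from rig import r,claw,capture
import cv2
def T(m,*a): print(m,round(r.get_state()["t"],2),*a)
def put(k,sink=0.,follow=.006):
    "sink: present sinking of the pan"
    r.goto(*place(k,.08))
    r.movel(place(k,.012-sink)[0],max_speed=.15)
    r.wait(.1)
    h=r.movel(place(k,-follow-sink)[0],max_speed=.03,until_force=1.5)
    s=r.get_state();T("down",h,(s["ee_pos"]-place(k,-sink)[0]).round(4),s["force"].round(2))
    return h
def leave(k,i=None):
    claw.move_gripper(.034)
    z=r.get_state()["ee_pos"]
    r.movel(place(k,.07)[0],max_speed=.15)
    T("left")
def look(tag):
    c=capture("top")["image"][:,:,::-1]; s=capture("scene")["image"][:,:,::-1]
    a=cv2.resize(c[200:300,335:505],None,fx=4.7,fy=4.7,interpolation=cv2.INTER_CUBIC)
    cv2.imwrite(f"pics/{tag}_t.png",a)
    cv2.imwrite(f"pics/{tag}_s.png",cv2.resize(s[150:270,155:345],None,fx=4.2,fy=4.2,interpolation=cv2.INTER_CUBIC))
E
python3 - <<'E'
from job import *
r.movel(grasp(4,.11)[0],max_speed=.2)
put(1); leave(1)
r.goto(*grasp(3,.08)); T("pre3")
look("p1")
E
```

```text
down 10.44 True [-0.0004  0.0002 -0.0017] [ 0.36 -1.27 -0.87]
left 11.37
pre3 12.83
```

View pics/p1_t.png

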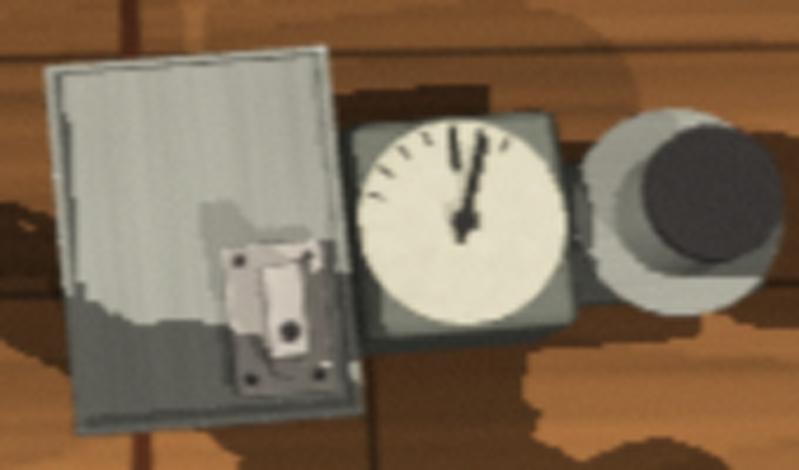

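View pics/p1_s.png

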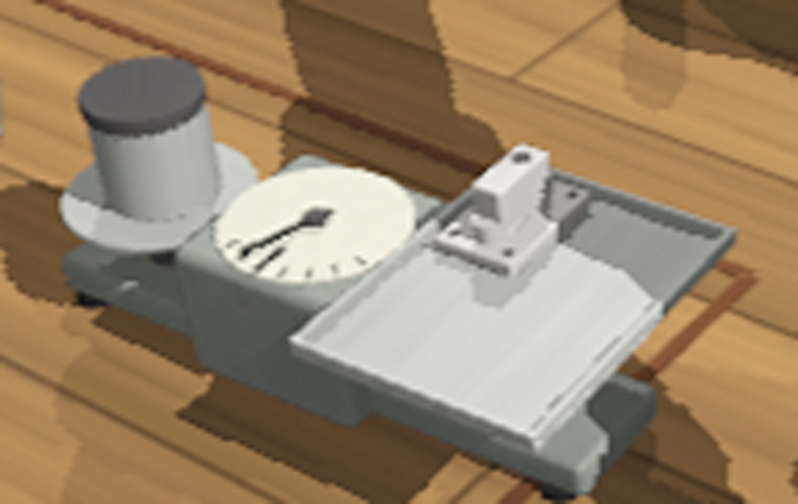

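Needle is about 0.32 rad short of the bar (≈0.13 rad), with plate 1 lying flat. Next, the second plate.

```bash
python3 - <<'E'
from job import *
def pick(i):
    r.movel(grasp(i)[0],max_speed=.12,until_force=8)
    claw.move_gripper(0.,60); s=r.get_state();T("closed",s["finger_gap"])
    r.movel(grasp(i,.11)[0],max_speed=.2); s=r.get_state();T("lift",s["finger_gap"],s["force"])
s=r.get_state();print(s["finger_gap"])
claw.move_gripper(.046)
pick(3)
put(2,.005,.012); leave(2)
r.goto(*grasp(2,.08)); r.wait(.5);T("pre2")
look("p2")
E
```

```text
0.034278915401901484
closed 14.38 0.01910357896116795
lift 15.07 0.018955685308122822 [ 0.11934496 -0.35823607 -1.64913406]
down 17.47 True [-0.0011  0.0003 -0.0004] [-0.86  0.52 -2.7 ]
left 18.42
pre2 20.32
```

View pics/p2_t.png

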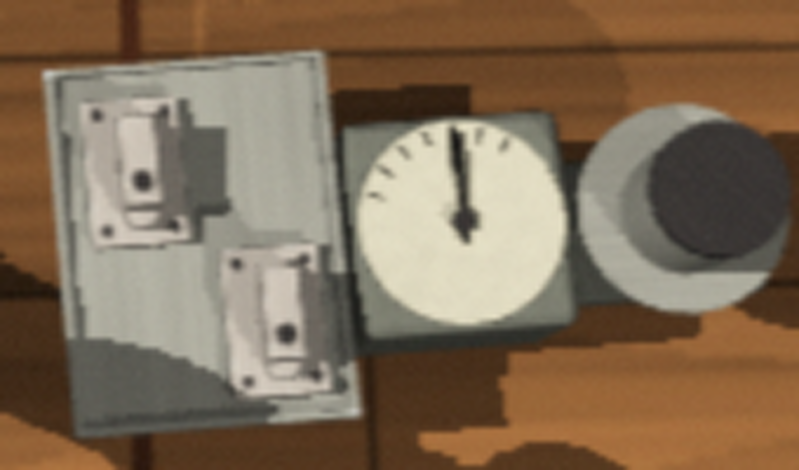

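View pics/p2_s.png

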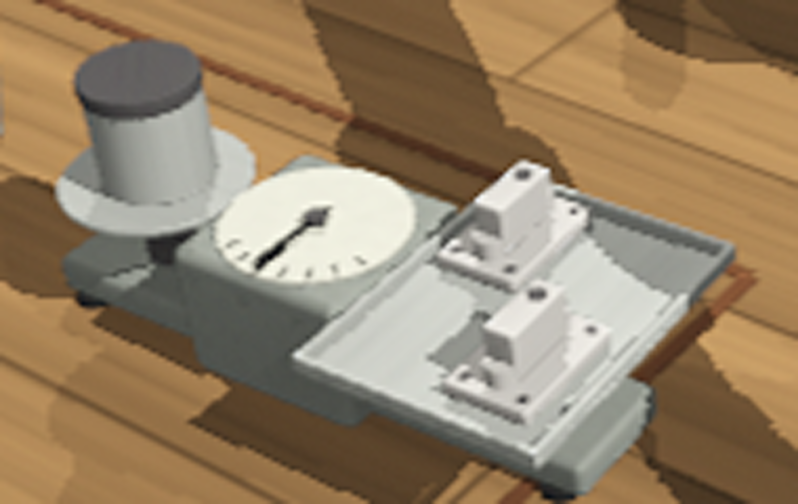

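The needle appears to lie on the bar. Since this decides whether to stop, I'll measure it numerically.

```bash
cat > meas.py <<'E'
from job import *
# balance frame; hub from crop c2 (463,222), dial at ~z .1
st0={n:cv2.imread(f"pics/{n}0.png") for n in("top","scene")}
def rect(img,n,hub,z):
    S=.0004;N=320
    g=(np.arange(N)-N/2)*S
    X,Y=np.meshgrid(g,g)     # X along balance x, Y along balance y
    P=hub+Rp.apply(np.c_[X.ravel(),Y.ravel(),0*X.ravel()]); uv=proj(P,n).astype(np.float32)
    m=cv2.remap(cv2.cvtColor(img,cv2.COLOR_BGR2GRAY),uv[:,0].reshape(N,N),uv[:,1].reshape(N,N),cv2.INTER_CUBIC)
    return X,Y,m
def ang(img,n,hub,r0,r1,lo,hi):
    X,Y,m=rect(img,n,hub,hub[2]); rr=np.hypot(X,Y);th=np.arctan2(Y,X)
    k=(rr>r0)&(rr<r1)&(th>lo)&(th<hi); w=np.clip(130.-m[k],0,None)
    # line fit by weighted PCA, (point, dir)
    Q=np.c_[X[k],Y[k]]; c=(w[:,None]*Q).sum(0)/w.sum(); D=Q-c
    v=np.linalg.eigh((w[:,None]*D).T@D)[1][:,1]; v*=np.sign(v[0])
    return np.arctan2(c[1],c[0]),np.arctan2(v[1],v[0])
E
python3 - <<'E'
from meas import *
cur={n:capture(n)["image"][:,:,::-1].copy() for n in("top","scene")}
for n in cur: cv2.imwrite(f"pics/cur2_{n}.png",cur[n])
# hub triangulation: top pixel & scene pixel of hub
ut=np.array([463,222])/4.7+[335,200]; us=np.array([316,217])/4.2+[155,150]
f=lambda p:np.r_[proj(p,"top")[0]-ut,proj(p,"scene")[0]-us]
hub=least_squares(f,[.5,-.3,.1]);print(hub.x,hub.fun);hub=hub.x
out=[]
for n in cur:
    _,_,a=rect(st0[n],n,hub,0);_,_,b=rect(cur[n],n,hub,0);out.append(np.hstack([a,b]))
    print(n,"start needle",ang(st0[n],n,hub,.012,.028,-1.2,.6),"now",ang(cur[n],n,hub,.012,.028,-1.2,.6),"bar@start",ang(st0[n],n,hub,.031,.05,-.12,.35))
cv2.imwrite("pics/rect.png",np.vstack(out))
E
```

```text
[ 0.50360954 -0.29593241  0.10168283] [-0.17550449  0.14589478 -0.21072736 -0.03448967]
top start needle (np.float64(-0.43619452208257875), np.float64(-0.4073307630838583)) now (np.float64(-0.07050896211275029), np.float64(-0.06989736229033021)) bar@start (np.float64(0.020964628104484025), np.float64(0.0012215609538127814))
scene start needle (np.float64(-0.46240482188120297), np.float64(-0.46360809929234625)) now (np.float64(-0.08015447320476353), np.float64(-0.0484853867915142)) bar@start (np.float64(0.03718761793148351), np.float64(-0.012788843149517563))
```

View pics/rect.png

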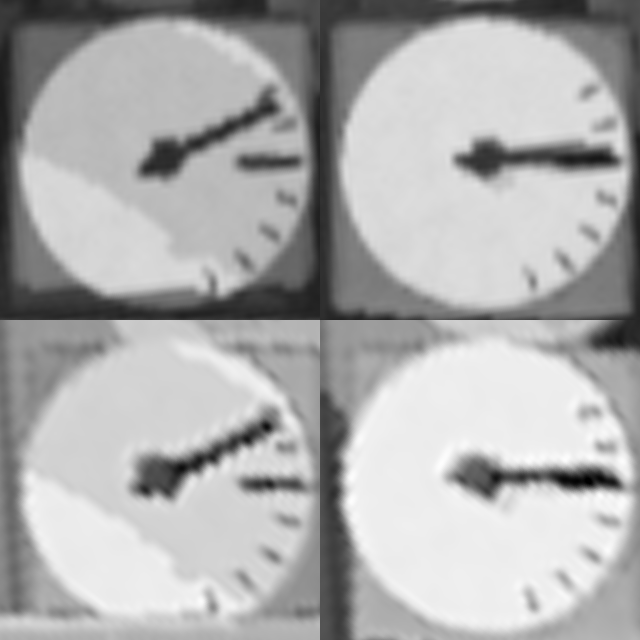

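```bash
python3 - <<'E'
from meas import *
cur={n:cv2.imread(f"pics/cur2_{n}.png") for n in("top","scene")}
def shift(n,box,pad=14):
    x0,x1,y0,y1=box
    g=lambda i:cv2.cvtColor(i,cv2.COLOR_BGR2GRAY).astype(np.float32)
    a=g(st0[n])[y0:y1,x0:x1]; W=np.eye(2,3,dtype=np.float32)
    best=None
    b=g(cur[n])
    res=cv2.matchTemplate(b[y0-pad:y1+pad,x0-pad:x1+pad],a,cv2.TM_CCOEFF_NORMED)
    _,v,_,l=cv2.minMaxLoc(res)
    W=np.float32([[1,0,x0+l[0]-pad],[0,1,y0+l[1]-pad]])
    cc,W=cv2.findTransformECC(a,b,W,cv2.MOTION_TRANSLATION,(3,200,1e-5))
    W=W-np.float32([[0,0,x0],[0,0,y0]]);
    return W[:,2],cc,v
def pred(P,n,dz): return proj(np.array(P)+[0,0,dz],n)[0]-proj(P,n)[0]
# tin in scene: lid+body crop
tin=np.array([.51,-.425,.12])
print("tin px",proj(tin,"scene"),proj(tin,"top"))
for n,box in(("scene",(170,212,160,196)),("scene",(170,212,162,180)),("top",(466,506,222,268))):
    s,cc,v=shift(n,box); u=pred(tin,n,.01)/10; print("tin",n,box,s,cc,v,"mm",s@u/(u@u),"perp",np.cross(u/np.linalg.norm(u),s))
# pan corners
C=PAN+Rp.apply(np.array([[.1,.075,.006],[.1,-.075,.006],[-.1,-.075,.006],[-.1,.075,.006]]))
for c in C:
  p=proj(c,"scene")[0].round().astype(int); h=11
  for n in("scene","top"):
    p=proj(c,n)[0].round().astype(int)
    try:
        s,cc,v=shift(n,(p[0]-h,p[0]+h,p[1]-h,p[1]+h));u=pred(c,n,-.01)/10
        print("pan",n,p,s,round(cc,2),"mm",s@u/(u@u),"perp",np.cross(u/np.linalg.norm(u),s))
    except Exception as e: print(e)
E
```

```text
tin px [[189.85977521 181.09802596]] [[484.35180235 242.90004537]]
tin scene (170, 212, 160, 196) [-1.3422241 -5.644562 ] 0.9143424284986816 0.8592146635055542 mm 16.93166904519042 perp -0.02049998743913939
tin scene (170, 212, 162, 180) [-4.0407104 -2.9229584] 0.7415961118099106 0.6477323770523071 mm 10.992967221540148 perp -3.268230377604058
tin top (466, 506, 222, 268) [ 1.6535339 -0.8999176] 0.9889353471929101 0.9788408279418945 mm 13.869309087089404 perp 0.07234599382428808
pan scene [281 251] [-26.483917  -4.985626] 0.92 mm -20.6830803389307 perp 25.943646122530275
pan top [346 215] [-0.71398926  0.9949951 ] 0.97 mm 12.674684593431042 perp 0.48750551882229065
pan scene [225 229] [1.1481781 5.7292023] 0.91 mm 16.63393285781544 perp -0.06703525950576217
pan top [403 211] [-0.92401123  0.52575684] 0.98 mm 8.846886740353678 perp 0.49193662699766155
pan scene [276 186] [2.265442 3.976059] 0.7 mm 12.558150260789889 perp -1.9130570028131735
pan top [411 286] [-0.3394165  1.7994385] 0.89 mm 16.09055199530928 perp -1.3726536489064773
pan scene [327 203] [-21.365814   9.840866] 0.74 mm 29.330809425147624 perp 21.34189601110957
pan top [353 291] [ -2.2546387 -18.840149 ] 0.9 mm -335.3581963323337 perp 12.456436709896144<stdin>:20: DeprecationWarning: Arrays of 2-dimensional vectors are deprecated. Use arrays of 3-dimensional vectors instead. (deprecated in NumPy 2.0)
<stdin>:29: DeprecationWarning: Arrays of 2-dimensional vectors are deprecated. Use arrays of 3-dimensional vectors instead. (deprecated in NumPy 2.0)
```

```bash
python3 - <<'E'
from meas import *
cur={n:cv2.imread(f"pics/cur2_{n}.png") for n in("top","scene")}
g=lambda i:cv2.cvtColor(i,cv2.COLOR_BGR2GRAY).astype(float)
hub0=np.array([.5036,-.2959,.1017])
# antialiased model: needle rect r in[0,.05] half width hw, dark on local background; use pixels within annulus r .012-.029 (clear of bar)
SS=5;o=(np.arange(SS)-(SS-1)/2)/SS
def data(img,n):
    c=proj(hub0,n)[0].round().astype(int); v,u=np.mgrid[c[1]-24:c[1]+25,c[0]-24:c[0]+25]
    uv=np.c_[u.ravel(),v.ravel()].astype(float)
    P=ray(uv,n,hub0[2]); q=Rp.inv().apply(P-hub0)[:,:2]; rr=np.hypot(*q.T); th=np.arctan2(q[:,1],q[:,0])
    k=(rr>.0125)&(rr<.0285)&(abs(th+.25)<.7)
    uv=uv[k]; val=g(img)[uv[:,1].astype(int),uv[:,0].astype(int)]
    sub=np.array([[a,b] for a in o for b in o])
    Q=Rp.inv().apply(ray((uv[:,None]+sub).reshape(-1,2),n,hub0[2])-hub0)[:,:2].reshape(len(uv),-1,2)
    return Q,val
D={(n,i):data(im[n],n) for n in("top","scene") for i,im in((0,st0),(1,cur))}
for n in("top","scene"):
  def res(p,full=False):
    hx,hy,hw=p[:3]; e=[]
    for i in(0,1):
        Q,val=D[n,i]; t=p[3+i]; d=Q-[hx*1e-3,hy*1e-3]
        s=-d[...,0]*np.sin(t)+d[...,1]*np.cos(t)
        c=1/(1+np.exp(-(hw*1e-3-abs(s))/.0003)); c=c.mean(1)
        A=np.c_[np.ones(len(c)),c]
        # robust linear solve
        w=np.ones(len(c))
        for _ in range(8):
            x=np.linalg.lstsq(A*w[:,None],val*w,rcond=None)[0]; rr=val-A@x; w=1/np.sqrt(1+(rr/12)**2)
        e.append(rr)
    return np.concatenate(e)
  best=None
  for t1 in(-.12,-.05,0,.03):
    s=least_squares(res,[0,0,1.5,-.45,t1],loss='soft_l1',f_scale=12,diff_step=1e-3,x_scale=[1,1,.5,.05,.05])
    if best is None or s.cost<best.cost: best=s
  J=np.linalg.inv(best.jac.T@best.jac)*2*best.cost/len(best.fun)
  print(n,best.x.round(3),"turn",best.x[4]-best.x[3],"sd",np.sqrt(J[3,3]+J[4,4]-2*J[3,4]),best.cost)
E
```

```text
top [-1.783 -0.014  3.28  -0.4   -0.068] turn 0.3324269986102304 sd 0.02106668680305033 5344.047773126492
scene [ 0.819  0.047  2.996 -0.502 -0.082] turn 0.4206614437426611 sd 0.031584890720781064 3974.9040903325235
```

All measurements (needle turn 0.33–0.42 rad, pan/tin travel 14–17 mm) put the pan short of balance (0.45 rad / 18 mm). So a third plate is needed, and it should land about 27–29 mm down. I'll confirm afterwards with the needle clear of the bar; the step can be undone.

```bash
python3 - <<'E'
from job import *
def pick(i):
    r.movel(grasp(i)[0],max_speed=.12,until_force=8)
    claw.move_gripper(0.,60); s=r.get_state();T("closed",s["finger_gap"])
    r.movel(grasp(i,.11)[0],max_speed=.2); s=r.get_state();T("lift",s["finger_gap"],s["force"])
claw.move_gripper(.046)
pick(2)
put(3,.014,.012); leave(3)
r.goto(*grasp(2,.12)); r.wait(.8);T("away")
look("p3")
for n in("top","scene"): cv2.imwrite(f"pics/cur3_{n}.png",capture(n)["image"][:,:,::-1])
E
```

```text
closed 21.97 0.018786067220923304
lift 22.67 0.018868223263146827 [-0.41954139 -0.65963721 -2.93970755]
down 25.43 True [-0.0013  0.0005 -0.0028] [-0.04 -1.26 -2.32]
left 26.45
away 28.67
```

View pics/p3_t.png

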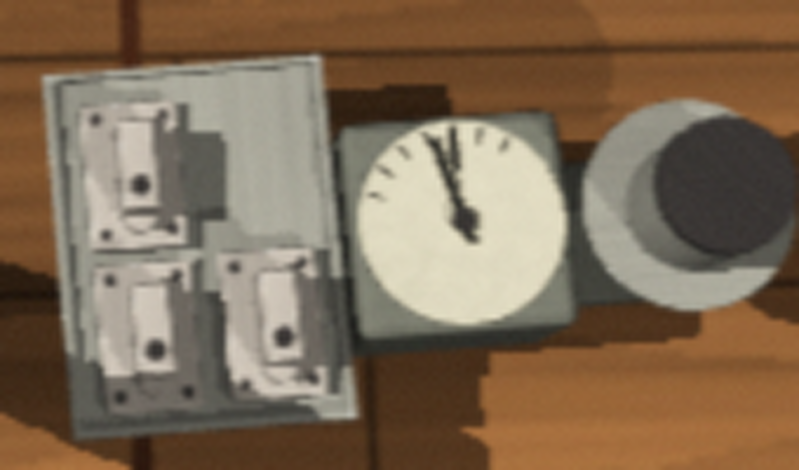

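View pics/p3_s.png

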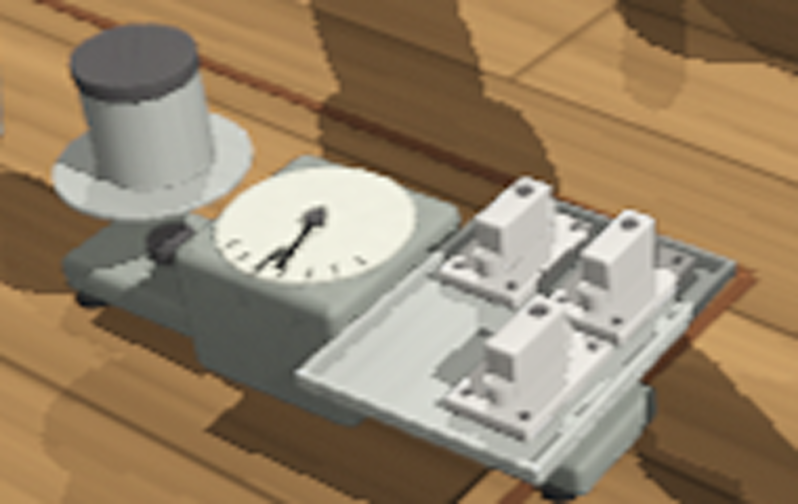

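```bash
python3 - <<'E'
from meas import *
c=cv2.imread("pics/cur3_scene.png")
cv2.imwrite("pics/f3.png",c)
# plate centres on pan from rib-top centre pixels in the top crop, floor sunk 28 mm
z=.108-.028+.042
px=np.array([[139,163],[154,328],[283,316]])/4.7+[335,200]
print(Rp.inv().apply(ray(px,"top",z)-PAN).round(3))
s=r.get_state();print(s["t"],s["finger_gap"],s["force"])
E
```

```text
[[ 0.043  0.033  0.014]
 [-0.049  0.034  0.014]
 [-0.048 -0.037  0.014]]
28.8667 0.03412230094960227 [-1.02862296 -0.63699592 -0.25118366]
```

View pics/f3.png

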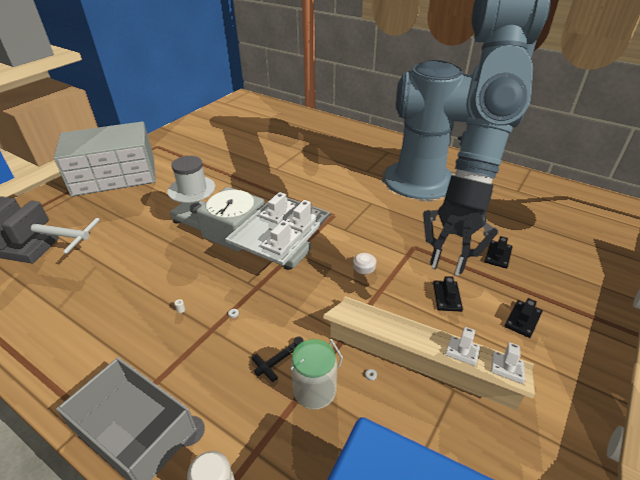

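The picture shows three plates flat on the pan (around (283,225)) and two still in the rack ((462,345), (509,362)). The tin is upright at (188,175), the bystanders are unmoved, and the gripper is clear at (455,230). I'm handing in.

```bash
python3 -c "
from rig import r
print(r.get_state()['t']); r.hand_in(); print(r.get_state()['t'])"
```

```text
28.8667
the job is handed in; nothing more can be done
the job is handed in; nothing more can be done
```

I laid three baseplates flat on the weighing pan and handed the job in at 28.9 s; no verdict is reported. The other two are still in the rack.

- **Final reading:** the needle is about 0.24 rad past the long bar, just short of the next tick. That puts the pan roughly 28 mm down, so it outweighs the tin by less than one baseplate.
- **Final state:** the plate centres are about 3 mm from where I aimed them. The last picture shows the tin upright, the bystanders unmoved and the gripper clear.
- **After two plates:** the needle seemed to lie on the bar, and my measurements disagreed. The needle had turned 0.33 rad seen from the top camera and 0.42 rad seen from the scene camera. Pan and tin travel mostly came to 14–17 mm, apart from a few poor image matches. All the usable readings were short of balance (0.45 rad, 18 mm), so I added the third. The final reading, less one tick, gives about 0.39 rad for two plates, which supports that.
- **Tool offset:** the fingertips in the images were about 40 mm behind the reported TCP along the tool. I corrected the grasp depth for this; all three grasps then held.

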